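# Snap the grease coupler onto the tilted nipple and hold it

### The job

Take the red grease coupler off its parking stand and push its open end squarely (in line with the nipple) onto the tilted brass grease nipple of the blue bearing block, past the two spring catches beside it, which snap in over its rim, and on until the nipple is nearly all the way in. The nipple is sprung and pushes back, so finish while still gripping the coupler and holding it pressed home: do not let go. Press the nipple only with the coupler, and leave the other things on the desk alone.

Things in the scene. Friction and masses are not known exactly. Their poses are not given: they have to be found in the camera images.
- coupler: Grease coupler, loose, 0.1 to 0.2 kg, 80 mm tall, upright on the stand, open end down. Origin: centre of the open end; z along its axis away from the open end. Along z: steel sleeve 0-26 mm with a rim 36 mm across at 5 mm (27 mm above, 31 mm at the mouth); flange 26-30 mm, 40 mm across; red square grip 30-72 mm, 26 x 26 mm, faces along its x and y: grip here; brass stub 72-80 mm.
- coupler_seat (a point): Centre of the floor of the coupler's bore, 20 mm along z from its origin; axes as the coupler's. The round bore is 19 mm wide at its floor and about 23 mm at the mouth; the nipple's tip meets this floor when the coupler is on. Fingertips may push on the flange just below the red grip.
- stand: Grey parking stand, fixed, 76 x 76 x 8 mm with an upright stub 14 mm wide and 12 mm high in its middle that enters the coupler's bore. Origin: centre of its underside. The coupler's open end rests on the plate at 8 mm, centred on the stub: lift it straight up 15 mm or more to clear.
- block: Bearing block, fixed: grey foot 116 x 74 mm (long along x), blue body up to 45 mm. Origin: centre of underside, z up. A dark boss on top leans 0.44 rad (25 deg) to the block's -x, the brass nipple stands out of it in line, tip 38 mm past its end and about 95 mm above the desk. 30 mm to either side (block's +-y) a dark post reaches to 15 mm below the tip, with a sprung steel ball catch.
- nipple_tip (a point): Tip of the nipple's rounded button head (16 mm across, 12 mm long, on a 13 mm shaft); it moves in with the nipple. z points out of the nipple along its tilted axis: push along -z.
- nipple (a joint): How far the nipple is pressed in, m: 0 out, 0.015 at its stop; its spring gives 2 N at 0, 10 N at 0.011, 13 N at the stop. Putting the coupler on takes about 8 to 12 N over 0.001 to 0.003; past about 0.005 the catches snap in behind the rim and the push falls to almost nothing by 0.008, then the spring is felt again. Let go, the coupler rides back to 0.008 to 0.010: hold it beyond 0.011.
- masking_tape: Roll of masking tape lying on the desk, 98 mm across, 25 mm high; leave alone. Origin: centre of the underside.
- blue_bottle: Blue bottle, 36 mm across, 90 mm high; leave alone. Origin: centre of the underside.
- yellow_driver: Screwdriver with a yellow-orange handle, 150 mm long, lying; leave alone. Origin: centre of the underside.
- note_pad: Pad of notes, 77 x 78 x 23 mm; leave alone. Origin: centre of the underside.
Mind the look-alikes: they are no part of the job. There is more than one size of the coupler; the job needs the middle-sized.

How it is judged:
By the outcome, as a careful person would: the job done as asked, in the order asked, and still so for the second after the job is handed in, while the arm keeps its last pose, push and grip.
It also fails if it takes over 45 s, if anything falls off the work surface, if the arm or the gripper's body presses on something with over 40 N, if the wrist force passes 120 N, or if a joint passes its speed limit or range.

### The arm

A 7-joint arm with a two-finger parallel gripper is mounted at the origin on a cart in front of the work surface, level with it; the furniture and walls round the work are solid. World frame = base frame: x ahead of the robot, y to its left, z up, the work surface at z = 0. Lengths are in m, angles in rad, forces in N, time in s.
With the tool pointing down it reaches from about 0.35 to 0.9 m from the base axis. Payload 8.1 kg.
Tool frame: the origin (TCP) lies at the very end of the fingers, on their centre line; the grasp point (between the pads) lies 19 mm behind it; z points along the fingers, y is the line along which they close (so a half turn about z gives the same grasp; the last joint's range is limited). The gripper opens to 92 mm and grips with 3 to 60 N. Pads are 19 mm wide; open, the fingers measure 130 mm over their backs; the gripper's body (75 mm by 190 mm) begins 47 mm behind the grasp point.
Start: joints at [-1.333, 0.434, 0.025, 1.573, -0.012, 1.134, -0.075], TCP at [0.209, 0.589, 0.227] pointing down, gripper open.
Joint ranges: [-2.62, 2.62], [-0.44, 2.09], [-1.27, 1.32], [0.08, 2.57], [-1.32, 4.46], [0.12, 2], [-2.74, 2.74]. Speed limits (rad/s): [2.22, 2.22, 3.01, 3.01, 3.14, 3.14, 3.14].

### API

Orientations are given as a rotation vector (axis times angle).
In Python, from cell import arm gives the robot as it stands.
- The arm moves only by the tool jog_arm, never from a script. Its argument "rows" is a list of rows, each a list of 3 entries, a list of its own where there are three numbers: the shift along the world's x, y, z in cm, then the turn, a rotation vector about the world's x, y, z in degrees, then the opening, from 0 (shut) to 1 (fully open). A call has 1 to 8 rows; each row is the pose to reach, as a shift and turn from the pose commanded when the call began; what a row does not reach only later rows make up. A row lasts 1/8 s, in which the tool goes at most 62.5 mm and 10.7 degrees, less where a joint would pass 70% of its speed; a pose out of reach is approached as far as the arm can. A call with a gripper value outside its range is refused whole. The fingers move at their own pace and stop on an object; "newtons" is the grip in N (left out, the last holds). Time passes only in rows, so rows that repeat a pose let the fingers close. It gives the time, the measured TCP pose, the force, the opening and the grip force at its end, in the units of the state.
- arm.observe(): the state, without advancing time (a new reading comes with each control period).
- arm.get_image(name): name is "scene" or "top" or "wrist"; returns a dict with "img" (420x560x3 uint8, red, green, blue), "depth" (420x560 float32, m along the optical axis (not along the pixel's ray), 0 where there is no reading), "fx", "fy", "cx", "cy" (pixels), "rvec" (rotation vector, rad) and "tvec" (3), from world to camera coordinates, as OpenCV has them; the wrist camera has in their place "mount" (4x4, takes a point from camera to tool coordinates, whose origin is the TCP and whose axes are the flange's). Camera axes: x right, y down, z forward; pixel columns grow to the right and rows downward; lengths in m; the calibration is good to about 2 mm. A picture is of the moment at which its call begins: read the wrist's pose just before it.
- arm.sign_off(): hands the job in; it is judged then, once.
The state is a dict: "clock": time; "joints": joint angles; "dq": joint speeds; "joint_efforts": joint torques, N m; "position": TCP position; "ee_rot": TCP orientation; "force": force on the tool from outside, world axes, zero at the start; "ft_torque": the same for the moment, N m; "width": opening from 0.0 (shut) to 1.0 (fully open); "gripper_force": force on a finger pad.
Only numpy, scipy, OpenCV 4.12 (cv2) and the standard library are available. Lean on these libraries where they do the work, as an engineer would, in place of code of your own. Each camera call takes 0.05 s, during which the arm holds its last target. There are 200 camera calls.

## Working session

There is one attempt and no reset: what is moved stays moved. The work goes in short steps, Python scripts to look and compute and a tool call to move; the robot and the scene stay as the last step left them, time stands still between calls to the robot, and variables do not carry over. Pictures are saved under pics/ and viewed, at most 10 in all, crops included, and the job is handed in when it is done.

Besides the shell and the picture viewer there is one more tool, called after "Call:" in YAML: its name, and indented under it one key for each argument. jog_arm: Moves the arm, as the interface text tells. Its arguments: {"type":"object","properties":{"rows":{"type":"array","items":{"type":"array"}},"newtons":{"type":"number"}},"required":["rows"]}

```bash
mkdir -p pics; cat > h.py <<'E'
import numpy as np, cv2
from cell import arm
from scipy.spatial.transform import Rotation as R
def cam(name):
    s=arm.observe(); d=arm.get_image(name)
    if name=="wrist":
        T=np.eye(4); T[:3,:3]=R.from_rotvec(s["ee_rot"]).as_matrix(); T[:3,3]=s["position"]
        d["c2w"]=T@np.array(d["mount"])
    else:
        T=np.eye(4); T[:3,:3]=R.from_rotvec(np.ravel(d["rvec"])).as_matrix(); T[:3,3]=np.ravel(d["tvec"])
        d["c2w"]=np.linalg.inv(T)
    return d
def save(d,p,s=1,crop=None):
    im=d["img"][...,::-1]
    if crop: im=im[crop[1]:crop[3],crop[0]:crop[2]]
    cv2.imwrite("pics/"+p,cv2.resize(im,None,fx=s,fy=s,interpolation=cv2.INTER_CUBIC))
def cloud(d):
    v,u=np.mgrid[:d["depth"].shape[0],:d["depth"].shape[1]]; z=d["depth"]
    P=np.stack([(u-d["cx"])/d["fx"]*z,(v-d["cy"])/d["fy"]*z,z],-1)
    return P@d["c2w"][:3,:3].T+d["c2w"][:3,3]
def ray(d,u,v,h):
    r=d["c2w"][:3,:3]@np.array([(u-d["cx"])/d["fx"],(v-d["cy"])/d["fy"],1]); o=d["c2w"][:3,3]
    return o+r*(h-o[2])/r[2]
E
python3 - <<'E'
from h import *
a=cam("scene");b=cam("top")
save(a,"s1.png",1.4);save(b,"t1.png",1.4)
print(arm.observe())
for d in(a,b): print(d["fx"],d["c2w"].round(3).tolist())
E
```

```text
{'clock': 0.1, 'joints': array([-1.33263436,  0.43515946,  0.02498015,  1.57400097, -0.01158333,
        1.13400998, -0.07512165]), 'dq': array([-9.19227477e-05, -4.50235255e-05, -7.15814534e-04, -1.97977263e-03,
        1.67502638e-03, -1.23756451e-03, -4.17397352e-04]), 'joint_efforts': array([ 3.19370854e-03, -6.69123816e+01,  9.87966210e-01, -3.15145218e+01,
       -6.05212105e-02,  3.74201545e-02,  6.64868276e-05]), 'position': array([0.2087834 , 0.58860739, 0.2260217 ]), 'ee_rot': array([-5.32804437e-01, -3.09598413e+00,  2.24600839e-03]), 'force': array([0.38013069, 0.16887651, 0.30900041]), 'ft_torque': array([ 0.02589864, -0.02315991, -0.0516742 ]), 'gripper_force': 0.0, 'width': 0.9988021339805874}
502.96790698055344 [[0.865, -0.26, 0.429, 0.008], [-0.501, -0.41, 0.762, -1.081], [-0.022, -0.874, -0.485, 0.657], [0.0, 0.0, 0.0, 1.0]]
529.4071231657482 [[-0.027, -0.989, 0.148, 0.335], [-1.0, 0.025, -0.017, -0.17], [0.013, -0.148, -0.989, 1.506], [0.0, 0.0, 0.0, 1.0]]
```

View pics/s1.png

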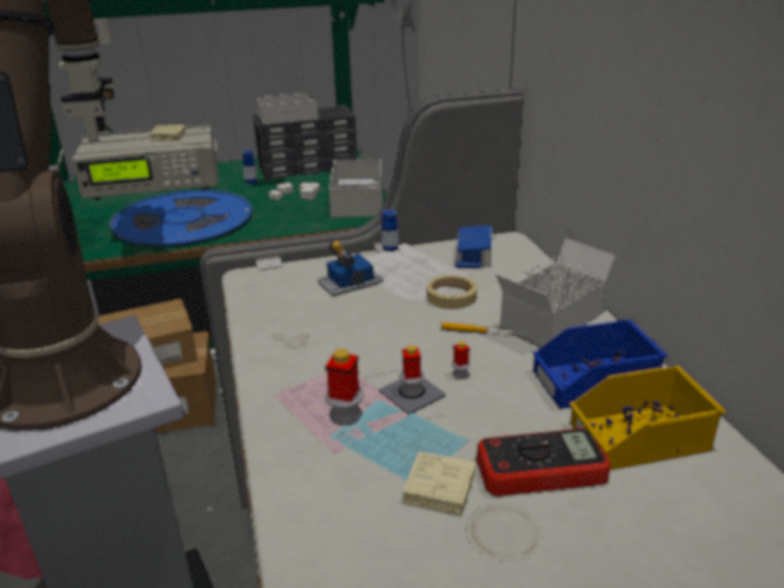

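View pics/t1.png

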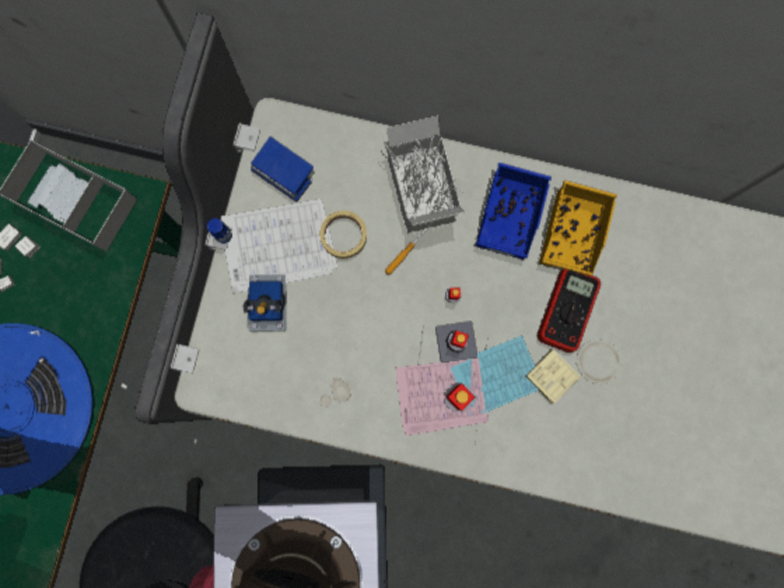

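The candidates for the coupler in the top picture (784 px wide) are the large red one at (460,397), the middle one on the grey stand at (459,340) and the small one at (454,294). I choose the middle one, on the stand. The block with the nipple is at (265,303); the blue thing at (282,167) is a look-alike with no nipple.

```bash
python3 - <<'E'
from h import *
for n in("top","scene"):
    d=cam(n);P=cloud(d);hsv=cv2.cvtColor(d["img"],cv2.COLOR_RGB2HSV)
    red=((hsv[...,0]<6)|(hsv[...,0]>174))&(hsv[...,1]>180)&(hsv[...,2]>90)
    blue=(abs(hsv[...,0].astype(int)-110)<14)&(hsv[...,1]>150)
    for nm,m in(("red",red),("blue",blue)):
        k,l,st,c=cv2.connectedComponentsWithStats(m.astype(np.uint8))
        for i in range(1,k):
            if st[i,4]>40:
                q=P[(l==i)&(d["depth"]>0)]
                if len(q): print(n,nm,c[i].round(),st[i],np.median(q,0).round(3),q.min(0).round(3),q.max(0).round(3), cv2.minAreaRect(np.float32(q[:,:2])) )
    if n=="top":
        # stand: grey plate: points height 4-12mm near coupler
        D=d
        for nm,cx,cy in(("stand",327,243),("block",189,216)):
            w=45
            q=P[cy-w:cy+w,cx-w:cx+w].reshape(-1,3)
            im=d["img"][cy-w:cy+w,cx-w:cx+w].reshape(-1,3).astype(int)
            lo,hi=((0.004,0.013) if nm=="stand" else (0.006,0.03))
            m=(q[:,2]>lo)&(q[:,2]<hi)&(im.max(1)<150)&(np.ptp(im,axis=1)<30)
            print(nm,m.sum(),cv2.minAreaRect(np.float32(q[m][:,:2])))
            if nm=="block":
                print("high",q[q[:,2]>.075].round(3)[:40].tolist())
        save(d,"c1.png",6,(130,160,230,255)); 
        a=d["img"][190:290,280:370]; b=d["img"][166:266,140:240]
        cv2.imwrite("pics/c2.png",cv2.resize(np.hstack([a,b])[...,::-1],None,fx=4,fy=4,interpolation=cv2.INTER_CUBIC))
E
```

```text
top red [398. 228.] [387 193  32  58 206] [ 0.488 -0.531  0.035] [ 0.436 -0.587  0.026] [ 0.598 -0.497  0.042] ((0.5157434940338135, -0.5568709373474121), (0.0786324292421341, 0.1505996137857437), 67.11980438232422)
top red [328. 242.] [323 237  11  11  51] [ 0.457 -0.326  0.081] [ 0.446 -0.342  0.059] [ 0.474 -0.314  0.089] ((0.4607856571674347, -0.32835084199905396), (0.024384083226323128, 0.023682959377765656), 69.84626007080078)
top red [328. 283.] [320 275  18  18 117] [ 0.349 -0.32   0.105] [ 0.326 -0.345  0.095] [ 0.371 -0.3    0.113] ((0.34992071986198425, -0.3225034773349762), (0.03556274250149727, 0.03537704050540924), 42.4842414855957)
top blue [202. 119.] [180  99  43  44 921] [0.824 0.013 0.049] [ 0.764 -0.044  0.009] [0.883 0.077 0.06 ] ((0.8249591588973999, 0.015364840626716614), (0.11354348063468933, 0.06892778724431992), 52.66987228393555)
top blue [366. 150.] [ 340  117   53   68 2159] [ 0.728 -0.458  0.007] [ 0.626 -0.523 -0.008] [ 0.812 -0.377  0.082] ((0.7196046113967896, -0.44906070828437805), (0.1097104623913765, 0.16639429330825806), 72.55400848388672)
top blu
[... 3917 characters left out ...]
6, 0.02731114998459816), 40.566680908203125)
scene blue [338. 174.] [328 162  22  28 480] [0.815 0.    0.047] [ 0.77  -0.044  0.007] [0.875 0.068 0.054] ((0.8229551315307617, 0.010132096707820892), (0.11369555443525314, 0.06060328334569931), 53.16413879394531)
scene blue [249. 193.] [235 182  31  23 342] [0.53  0.026 0.042] [0.509 0.015 0.014] [0.584 0.076 0.065] ((0.545436680316925, 0.043457724153995514), (0.07394717633724213, 0.06104262173175812), 3.2843098640441895)
scene blue [425. 254.] [ 382  229   94   62 3021] [ 0.729 -0.421  0.039] [ 0.625 -0.526 -0.002] [ 0.811 -0.379  0.075] ((0.7173846364021301, -0.44984209537506104), (0.11393646895885468, 0.16565552353858948), 72.96031188964844)
```

View pics/c2.png

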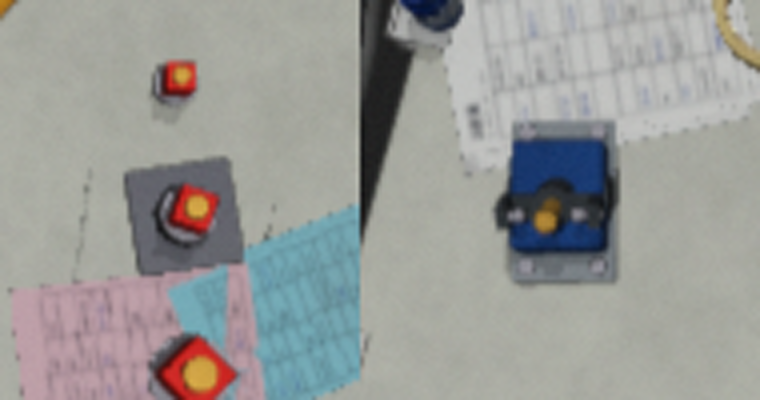

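The crop shows the middle coupler on the stand at crop (192,208), which confirms the choice. The brass nipple at (546,218) leans toward the robot, with posts at (513,213) and (590,213). Next I check the height of obstacles along the way.

```bash
python3 - <<'E'
from h import *
for n in("top","scene"):
    d=cam(n);P=cloud(d)[d["depth"]>0]
    for y in np.arange(-.4,.65,.1):
        q=P[(abs(P[:,1]-y)<.05)]
        print(n,y.round(2),[ (q[(abs(q[:,0]-x)<.05)][:,2].max().round(2) if (abs(q[:,0]-x)<.05).any() else None) for x in np.arange(.1,.8,.1)])
E
```

```text
top -0.4 [np.float64(-0.73), np.float64(0.01), np.float64(0.1), np.float64(0.02), np.float64(0.02), np.float64(0.05), np.float64(0.08)]
top -0.3 [np.float64(-0.73), np.float64(0.01), np.float64(0.12), np.float64(0.12), np.float64(0.1), np.float64(0.07), np.float64(0.12)]
top -0.2 [np.float64(0.01), np.float64(0.01), np.float64(0.01), np.float64(0.01), np.float64(0.01), np.float64(0.03), np.float64(0.12)]
top -0.1 [np.float64(0.3), np.float64(0.0), np.float64(0.01), np.float64(0.01), np.float64(0.01), np.float64(0.03), np.float64(0.04)]
top -0.0 [np.float64(0.34), np.float64(0.01), np.float64(0.01), np.float64(0.01), np.float64(0.1), np.float64(0.07), np.float64(0.02)]
top 0.1 [np.float64(0.53), np.float64(0.01), np.float64(0.01), np.float64(0.01), np.float64(0.1), np.float64(0.07), np.float64(0.1)]
top 0.2 [np.float64(0.01), np.float64(-0.01), np.float64(0.01), np.float64(0.02), np.float64(0.04), np.float64(0.04), np.float64(0.23)]
top 0.3 [np.float64(-0.27), np.float64(-0.73), np.float64(0.04), np.float64(0.04), np.float64(0.04), np.float64(0.02), np.float64(0.08)]
top 0.4 [np.float
[... 1152 characters left out ...]
4(0.05), np.float64(0.09)]
scene 0.2 [np.float64(0.0), np.float64(-0.64), np.float64(0.01), np.float64(0.03), np.float64(0.03), np.float64(0.03), np.float64(0.24)]
scene 0.3 [None, np.float64(-0.73), np.float64(0.03), np.float64(0.03), np.float64(0.03), np.float64(0.01), np.float64(0.08)]
scene 0.4 [np.float64(0.01), np.float64(0.02), np.float64(0.02), np.float64(0.02), np.float64(0.02), np.float64(0.01), np.float64(0.08)]
scene 0.5 [np.float64(0.34), np.float64(0.51), np.float64(0.02), np.float64(0.02), np.float64(0.02), np.float64(0.01), np.float64(0.47)]
scene 0.6 [np.float64(0.01), np.float64(0.51), np.float64(0.49), np.float64(0.49), np.float64(0.49), np.float64(0.48), np.float64(0.48)]
```

Call:
jog_arm:
  rows:
    - [[5, -4, 2], [0, 0, 0], 1]
    - [[10, -8, 4], [0, 0, 0], 1]
    - [[14, -13, 6], [0, 0, 0], 1]
    - [[18, -18, 8], [0, 0, 0], 1]
    - [[21, -23, 8], [0, 0, 0], 1]
    - [[22, -29, 8], [0, 0, 0], 1]
    - [[22, -35, 8], [0, 0, 0], 1]
    - [[22, -41, 8], [0, 0, 0], 1]

```text
clock: 1.3
position: [0.429, 0.1822, 0.3068]
ee_rot: [0.534, 3.096, 0.0]
force: [0.7, 0.1, -0.0]
width: 1.0
gripper_force: 0.0
```

Call:
jog_arm:
  rows:
    - [[0, -6, 0], [0, 0, 3], 1]
    - [[0, -12, 0], [0, 0, 6], 1]
    - [[0, -13, 0], [0, 0, 10], 1]
    - [[0, -13, 0], [0, 0, 20], 1]
    - [[0, -13, 0], [0, 0, 20], 1]
    - [[0, -13, 0], [0, 0, 20], 1]

```text
clock: 2.05
position: [0.4289, 0.0546, 0.3067]
ee_rot: [0.008, -3.142, -0.0]
force: [-0.8, -0.8, 0.6]
width: 1.002
gripper_force: 0.0
```

```bash
python3 - <<'E'
from h import *
s=arm.observe();print(s["clock"],s["position"],s["ee_rot"],s["force"])
d=cam("wrist");save(d,"w1.png",1.4);np.savez("w1.npz",**{k:d[k] for k in d})
print(d["c2w"].round(3))
E
```

```text
2.05 [0.4288582  0.05463518 0.30673734] [ 7.70201765e-03 -3.14154886e+00 -8.93730410e-05] [-0.75435327 -0.76887732  0.62486561]
[[-0.006  0.97   0.243  0.364]
 [ 1.     0.005  0.002  0.054]
 [ 0.001  0.243 -0.97   0.465]
 [ 0.     0.     0.     1.   ]]
```

View pics/w1.png

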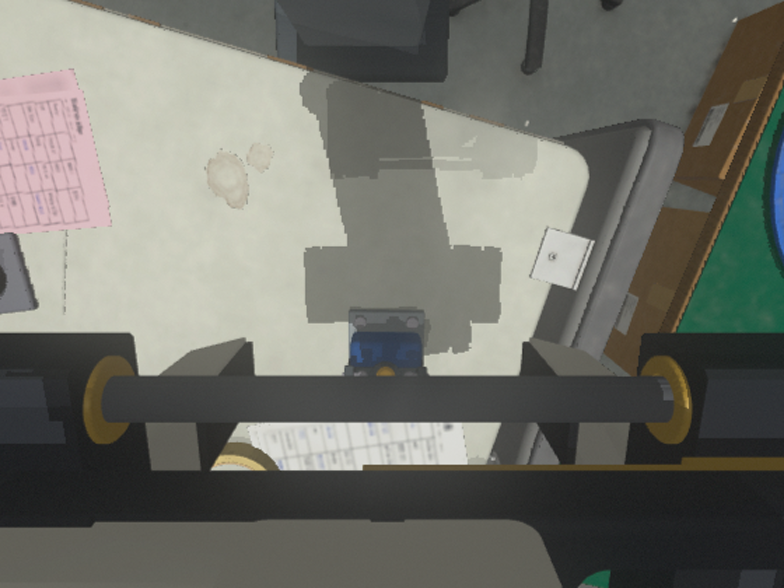

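The fingers partly hide the nipple, which is at about (385,370). I move forward for a clear look.

Call:
jog_arm:
  rows:
    - [[5, 0, 0], [0, 0, 0], 1]
    - [[10, 0, -3], [0, 0, 0], 1]
    - [[12, 0, -5], [0, 0, 0], 1]
    - [[12, 0, -5], [0, 0, 0], 1]
    - [[12, 0, -5], [0, 0, 0], 1]

```text
clock: 2.72
position: [0.5485, 0.0545, 0.2572]
ee_rot: [0.012, -3.141, -0.0]
force: [-0.2, 0.5, 0.3]
width: 1.001
gripper_force: 0.0
```

```bash
python3 - <<'E'
from h import *
s=arm.observe();print(s["clock"],s["position"],s["ee_rot"])
d=cam("wrist");P=cloud(d)
m=(abs(P[...,0]-.53)<.1)&(abs(P[...,1]-.05)<.08)&(d["depth"]>0)&(P[...,2]<.12)&(P[...,2]>-.02)
v,u=np.where(m);c=(u.min()-5,v.min()-5,u.max()+5,v.max()+5);print(c,d["fx"],d["cx"],d["cy"])
c=tuple(int(max(0,x)) for x in c)
save(d,"w2.png",min(780/(c[2]-c[0]),580/(c[3]-c[1])),c);np.savez("w2.npz",**d)
hsv=cv2.cvtColor(d["img"],cv2.COLOR_RGB2HSV)
br=(abs(hsv[...,0].astype(int)-19)<8)&(hsv[...,1]>130)&(hsv[...,2]>80)&m
k,l,st,cc=cv2.connectedComponentsWithStats(br.astype(np.uint8))
for i in range(1,k):
    if st[i,4]>30:
        q=P[l==i];print(st[i],cc[i],q.min(0),q.max(0),np.median(q,0))
blue=m&(abs(hsv[...,0].astype(int)-110)<14)&(hsv[...,1]>150)&(P[...,2]>.04)&(P[...,2]<.05)
print("blue",cv2.minAreaRect(np.float32(P[blue][:,:2])))
g=hsv[...,1]<70
f=m&g&(P[...,2]>.004)&(P[...,2]<.02)&(abs(P[...,0]-.545)<.075)&(abs(P[...,1]-.052)<.05)
print("foot",f.sum(),cv2.minAreaRect(np.float32(P[f][:,:2])))
E
```

```text
2.725 [0.54847174 0.05454527 0.25721577] [ 1.16244609e-02 -3.14145003e+00 -1.07586969e-04]
(np.int64(197), np.int64(68), np.int64(350), np.int64(250)) 350.3782223822554 276.3302356047402 211.34887369455143
[268 163  16  21 195] [275.37948718 171.59487179] [0.51887303 0.0466201  0.0745287 ] [0.54055744 0.06046464 0.0984171 ] [0.5259097  0.05315597 0.0956421 ]
blue ((0.0, 0.0), (0.0, 0.0), 0.0)
foot 1941 ((0.5568615794181824, 0.052336763590574265), (0.09965988993644714, 0.12675850093364716), 89.46195983886719)
```

View pics/w2.png

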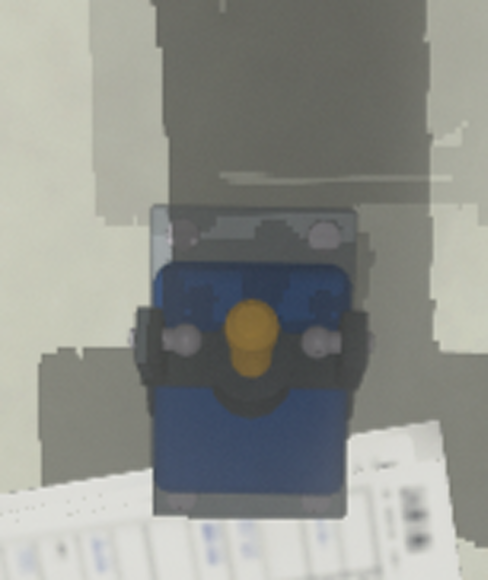

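The nipple head is at crop (252,327), with the posts' balls at (185,340) and (318,341). The block is square to the world, with its -x toward the robot. Next I work out the tip and the move to above the coupler.

```bash
python3 - <<'E'
from h import *
d=dict(np.load("w2.npz"))
P=cloud(d)
ax=np.array([-np.sin(.44),0,np.cos(.44)])
c=ray(d,276.1,170.6,.0896);print("head centre",c,"tip",c+.006*ax)
# top of head by depth: extreme along axis
hsv=cv2.cvtColor(d["img"],cv2.COLOR_RGB2HSV)
br=(abs(hsv[...,0].astype(int)-19)<8)&(hsv[...,1]>130)&(hsv[...,2]>80);br[:160]=0;br[190:]=0;br[:,:262]=0;br[:,290:]=0
q=P[br];t=q@ax;print("axial pct",np.percentile(t,[50,80,90,97]),"near-tip pts",q[t>np.percentile(t,80)].mean(0))
for u,v in((185,340),(318,341)): print("ball",ray(d,197+u/3.187,68+v/3.187,.08))
# foot screws: symmetric about origin
cs=[ray(d,197+u/3.187,68+v/3.187,.012) for u,v in((185,236),(324,236),(183,502),(319,500))];print(np.round(cs,4),np.mean(cs,0))
E
```

```text
head centre [0.52635619 0.05412063 0.0896    ] tip [0.52380055 0.05412063 0.09502851]
axial pct [-0.1370038  -0.1360085  -0.13558726 -0.13509345] near-tip pts [0.52165282 0.05358874 0.11269127]
ball [0.53170701 0.03388642 0.08      ]
ball [0.5316829  0.07408702 0.08      ]
[[0.5042 0.0301 0.012 ]
 [0.5038 0.0795 0.012 ]
 [0.6027 0.0287 0.012 ]
 [0.6015 0.0799 0.012 ]] [0.55305702 0.05454844 0.012     ]
```

Call:
jog_arm:
  rows:
    - [[-2, -6, 1], [0, 0, -5], 1]
    - [[-4, -12, 1], [0, 0, -10], 1]
    - [[-6, -18, 1], [0, 0, -15], 1]
    - [[-7, -24, 1], [0, 0, -20], 1]
    - [[-7, -30, 1], [0, 0, -20], 1]
    - [[-7, -35, 1], [0, 0, -20], 1]
    - [[-7, -38, 1], [0, 0, -20], 1]
    - [[-7, -38, 1], [0, 0, -20], 1]

```text
clock: 3.78
position: [0.4778, -0.328, 0.2679]
ee_rot: [0.539, 3.093, -0.002]
force: [0.4, 0.6, -0.5]
width: 1.001
gripper_force: 0.0
```

```bash
python3 - <<'E'
from h import *
s=arm.observe();print(s["clock"],s["position"],s["ee_rot"])
d=cam("wrist");P=cloud(d);np.savez("w3.npz",**d);save(d,"w3.png",1.4)
hsv=cv2.cvtColor(d["img"],cv2.COLOR_RGB2HSV)
red=((hsv[...,0]<8)|(hsv[...,0]>172))&(hsv[...,1]>150)&(hsv[...,2]>60)
k,l,st,cc=cv2.connectedComponentsWithStats(red.astype(np.uint8))
for i in range(1,k):
    if st[i,4]>60:
        q=P[l==i];print(st[i],cc[i].round(1),np.median(q,0).round(4),q.max(0).round(3)); t=q[q[:,2]>np.percentile(q[:,2],90)-.003]
        print("  ",cv2.minAreaRect(np.float32(t[:,:2])))
E
```

```text
3.775 [ 0.47782726 -0.32797265  0.26793398] [ 5.39356221e-01  3.09323612e+00 -1.67193140e-03]
[ 204   25   54   58 1155] [231.   54.3] [ 0.3509 -0.3232  0.1042] [ 0.417 -0.3    0.427]
   ((0.36939069628715515, -0.31157803535461426), (0.08681567758321762, 0.04037804901599884), 31.673917770385742)
[258 162  26  25 398] [270.5 172.9] [ 0.4584 -0.3272  0.0805] [ 0.476 -0.306  0.427]
   ((0.4437544345855713, -0.3219001591205597), (0.024852916598320007, 0.061331454664468765), 69.868896484375)
[ 74 213  69  37 564] [113.1 223.8] [ 0.455  -0.5176  0.0334] [ 0.499 -0.306  0.427]
   ((0.46003541350364685, -0.4378245770931244), (0.06554652005434036, 0.2695924639701843), 4.436272144317627)
```

View pics/w3.png

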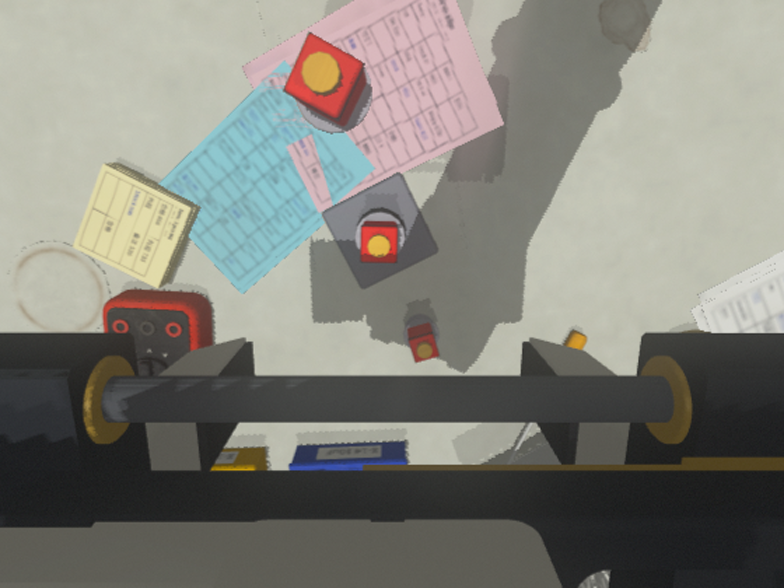

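The middle coupler's stub is at (378,245) in this view, its grip sides parallel to the image axes, so the yaw is already right.

```bash
python3 - <<'E'
from h import *
d=dict(np.load("w3.npz"))
print(ray(d,378/1.4,245/1.4,.088),ray(d,378.5/1.4,243/1.4,.080))
h=d["img"]; hsv=cv2.cvtColor(h,cv2.COLOR_RGB2HSV)
red=(((hsv[...,0]<8)|(hsv[...,0]>172))&(hsv[...,1]>150)&(hsv[...,2]>60)).astype(np.uint8)
k,l,st,cc=cv2.connectedComponentsWithStats(red)
i=l[164,260] or l[180,262]
p=np.argwhere(l==i)[:,::-1].astype(np.float32);print(cv2.minAreaRect(p))
s=arm.observe();print(s["position"],R.from_rotvec(s["ee_rot"]).as_matrix().round(3))
E
```

```text
[ 0.46078208 -0.32848122  0.088     ] [ 0.4605981  -0.32819205  0.08      ]
((270.5, 174.0), (24.0, 25.0), 90.0)
[ 0.47842744 -0.32603738  0.26766806] [[-0.942  0.336  0.001]
 [ 0.336  0.942 -0.   ]
 [-0.001  0.    -1.   ]]
```

Call:
jog_arm:
  rows:
    - [[-1.7, -0.1, -4], [0, 0, 0], 1]
    - [[-1.7, -0.1, -9], [0, 0, 0], 1]
    - [[-1.7, -0.1, -14], [0, 0, 0], 1]
    - [[-1.7, -0.1, -18], [0, 0, 0], 1]
    - [[-1.7, -0.1, -21], [0, 0, 0], 1]
    - [[-1.7, -0.1, -22.4], [0, 0, 0], 1]
    - [[-1.7, -0.1, -22.4], [0, 0, 0], 1]
    - [[-1.7, -0.1, -22.4], [0, 0, 0], 1]

```text
clock: 4.82
position: [0.4628, -0.3267, 0.0441]
ee_rot: [0.532, 3.094, -0.001]
force: [-0.5, -0.7, -0.3]
width: 0.998
gripper_force: 0.0
```

Call:
jog_arm:
  rows:
    - [[-0.15, -0.15, -0.3], [0, 0, 0], 1]
    - [[-0.15, -0.15, -0.3], [0, 0, 0], 0.7]
    - [[-0.15, -0.15, -0.3], [0, 0, 0], 0.4]
    - [[-0.15, -0.15, -0.3], [0, 0, 0], 0.1]
    - [[-0.15, -0.15, -0.3], [0, 0, 0], 0.1]
    - [[-0.15, -0.15, -0.3], [0, 0, 0], 0.1]
    - [[-0.15, -0.15, -0.3], [0, 0, 0], 0.1]
    - [[-0.15, -0.15, -0.3], [0, 0, 0], 0.1]
  newtons: 50

```text
clock: 5.82
position: [0.4604, -0.3282, 0.0397]
ee_rot: [0.533, 3.096, -0.0]
force: [1.3, -0.6, 0.4]
width: 0.288
gripper_force: 2.6
```

Call:
jog_arm:
  rows:
    - [[0, 0, 0], [0, 0, 0], 0]
    - [[0, 0, 0], [0, 0, 0], 0]
    - [[0, 0, 0], [0, 0, 0], 0]
    - [[0, 0, 1], [0, 0, 0], 0]
    - [[0, 0, 3], [0, 0, 0], 0]
    - [[0, 0, 6], [0, 0, 0], 0]
    - [[0, 0, 11], [0, 0, 0], 0]
    - [[0, 0, 16], [0, 0, 0], 0]
  newtons: 50

```text
clock: 6.82
position: [0.4599, -0.3278, 0.2015]
ee_rot: [-0.533, -3.095, -0.0]
force: [0.7, -0.4, -2.2]
width: 0.282
gripper_force: 49.9
```

Gripped (50 N on the 26 mm grip) and lifted. Next I carry it to the block, turn it, then tilt it.

Call:
jog_arm:
  rows:
    - [[0, 5, 2], [0, 0, 0], 0]
    - [[0, 10, 3], [0, 0, 5], 0]
    - [[1, 15, 3], [0, 0, 10], 0]
    - [[1, 20, 3], [0, 0, 15], 0]
    - [[1, 25, 3], [0, 0, 20], 0]
    - [[1, 31, 3], [0, 0, 20], 0]
    - [[1, 36, 3], [0, 0, 20], 0]
    - [[1, 38.2, 3], [0, 0, 20], 0]

```text
clock: 7.82
position: [0.4698, 0.057, 0.2302]
ee_rot: [0.019, -3.142, -0.001]
force: [-0.3, -0.5, -1.4]
width: 0.282
gripper_force: 49.9
```

Call:
jog_arm:
  rows:
    - [[0, 0, 0], [0, -6, 0], 0]
    - [[0, 0, 0], [0, -12, 0], 0]
    - [[0, 0, 0], [0, -18, 0], 0]
    - [[0, 0, 0], [0, -25.2, 0], 0]
    - [[0, 0, 0], [0, -25.2, 0], 0]
    - [[0, 0, 0], [0, -25.2, 0], 0]

```text
clock: 8.57
position: [0.471, 0.0539, 0.2305]
ee_rot: [-0.011, 2.702, -0.002]
force: [0.4, -0.3, -0.7]
width: 0.281
gripper_force: 49.9
```

```bash
cat > st.py <<'E'
from h import *
tip=np.array([.5238,.054,.095]);ax=np.array([-np.sin(.44),0,np.cos(.44)])
S=[]
for _ in range(1): S.append(arm.observe())
s=S[-1];M=R.from_rotvec(s["ee_rot"]).as_matrix();p=s["position"]
print(s["clock"],p,"\n",M.round(3))
o=p+.032*M[:,2];r=o-tip
print("mouth rel tip: axial",(r@ax*1e3).round(1),"lateral x',y mm",(r@np.array([ax[2],0,-ax[0]])*1e3).round(1),(r[1]*1e3).round(1))
print("turn err deg",np.degrees(np.cross(M[:,2],-ax)).round(2),"yaw y",M[:,1].round(3))
E
python3 st.py; python3 -c "
from h import *
d=cam('scene');save(d,'s2.png',5,(190,110,310,220));d=cam('wrist');save(d,'w4.png',1.4)"
```

```text
8.575 [0.47097194 0.0538791  0.23050161] 
 [[-0.905 -0.007  0.425]
 [-0.008  1.     0.   ]
 [-0.425 -0.003 -0.905]]
mouth rel tip: axial 113.1 lateral x',y mm 9.9 -0.1
turn err deg [-0.01 -0.05 -0.  ] yaw y [-0.007  1.    -0.003]
```

View pics/s2.png

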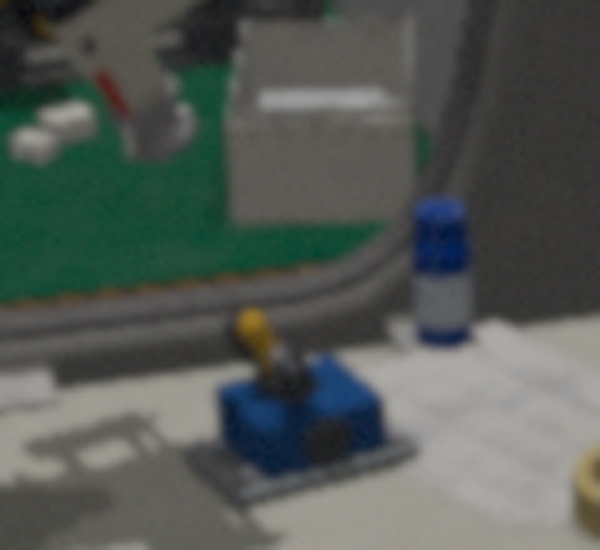

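The scene shows the coupler (130,110) tilted in line with the nipple (250,330), high above it. I approach to about 23 mm and check.

Call:
jog_arm:
  rows:
    - [[0.5, 0, -2], [0, 0, 0], 0]
    - [[1.4, 0, -5], [0, 0, 0], 0]
    - [[2.3, 0, -7.3], [0, 0, 0], 0]
    - [[2.9, 0, -8.6], [0, 0, 0], 0]
    - [[2.9, 0, -8.6], [0, 0, 0], 0]
    - [[2.9, 0, -8.6], [0, 0, 0], 0]

```text
clock: 9.43
position: [0.5, 0.0538, 0.1442]
ee_rot: [-0.01, 2.702, -0.003]
force: [-0.9, -0.2, -1.4]
width: 0.279
gripper_force: 49.9
```

```bash
for i in 1 2 3; do python3 st.py; python3 -c "from cell import arm; arm.get_image('top')"; done;  python3 -c "
from h import *
d=cam('scene');t=cam('top');np.savez('s3.npz',**d)
a=cv2.resize(d['img'][130:210,200:280],(390,390),interpolation=cv2.INTER_CUBIC);b=cv2.resize(t['img'][175:255,150:230],(390,390),interpolation=cv2.INTER_CUBIC)
cv2.imwrite('pics/s3.png',np.hstack([a,b])[...,::-1])"
```

```text
9.425 [0.49996049 0.05375934 0.14417612] 
 [[-0.905 -0.007  0.426]
 [-0.008  1.    -0.   ]
 [-0.426 -0.004 -0.905]]
mouth rel tip: axial 22.6 lateral x',y mm -0.6 -0.3
turn err deg [ 0.03 -0.    0.01] yaw y [-0.007  1.    -0.004]
9.475 [0.4999025  0.05389296 0.14437123] 
 [[-0.905 -0.007  0.426]
 [-0.008  1.    -0.   ]
 [-0.426 -0.003 -0.905]]
mouth rel tip: axial 22.8 lateral x',y mm -0.6 -0.1
turn err deg [0.   0.03 0.  ] yaw y [-0.007  1.    -0.003]
9.525 [0.49983434 0.05397799 0.14447696] 
 [[-0.904 -0.007  0.427]
 [-0.008  1.     0.   ]
 [-0.427 -0.003 -0.904]]
mouth rel tip: axial 23.0 lateral x',y mm -0.6 -0.0
turn err deg [-0.02  0.04 -0.01] yaw y [-0.007  1.    -0.003]
```

View pics/s3.png

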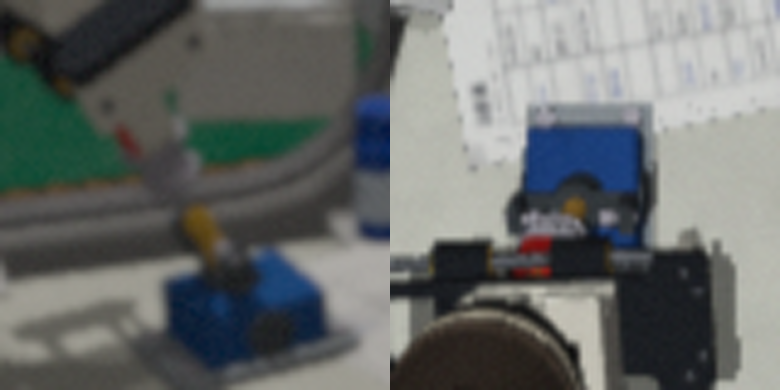

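The left crop shows the sleeve at (175,180) just above the nipple head (198,222); the right one shows the nipple at (575,207). I check the lateral fit by projection into the scene view.

```bash
python3 - <<'E'
from h import *
d=dict(np.load("s3.npz"));W=np.linalg.inv(d["c2w"])
def pr(p):
    q=W[:3,:3]@p+W[:3,3];return np.array([q[0]/q[2]*d["fx"]+d["cx"],q[1]/q[2]*d["fy"]+d["cy"]])
tip=np.array([.5238,.054,.095]);ax=np.array([-np.sin(.44),0,np.cos(.44)])
s=arm.observe();M=R.from_rotvec(s["ee_rot"]).as_matrix();o=s["position"]+.032*M[:,2]
x=M[:,0];y=M[:,1]
def outline(c,r):
    a=np.linspace(0,2*np.pi,60);q=np.array([pr(c+r*(np.cos(t)*x+np.sin(t)*y)) for t in a]);return q.min(0).round(1),q.max(0).round(1)
print("tip",pr(tip),"head c",pr(tip-.006*ax),"boss end",pr(tip-.038*ax),"mouth",pr(o))
print("rim",outline(o-.005*M[:,2],.018)); print("mm/px",1e3*(W[:3,:3]@tip+W[:3,3])[2]/d["fx"])
hsv=cv2.cvtColor(d["img"],cv2.COLOR_RGB2HSV)
br=((abs(hsv[...,0].astype(int)-19)<9)&(hsv[...,1]>140)&(hsv[...,2]>70)).astype(np.uint8)
br[:165]=0;br[195:]=0;br[:,:230]=0;br[:,255:]=0
v,u=np.where(br);print("brass",len(u),u.min(),u.max(),v.min(),v.max(),u.mean(),v.mean())
# overlay
im=cv2.resize(d["img"][130:210,200:280],(600,600),interpolation=cv2.INTER_CUBIC)[...,::-1].copy()
def P(p): return tuple(int(z) for z in ((p-[200,130]+.5)*7.5))
for k in np.arange(-.038,.04,.002): cv2.circle(im,P(pr(tip+k*ax)),1,(0,255,0),-1)
for c,r in((o-.005*M[:,2],.018),(o,.0155),(o-.028*M[:,2],.020),(tip-.01*ax,.008)):
    for t in np.linspace(0,6.28,60): cv2.circle(im,P(pr(c+r*(np.cos(t)*x+np.sin(t)*y))),1,(255,0,255),-1)
cv2.imwrite("pics/s4.png",im)
E
```

```text
tip [239.25651208 172.73519697] head c [240.22923847 174.35192244] boss end [245.32844634 182.82709014] mouth [235.21598348 166.65463484]
rim (array([228.3, 160.7]), array([240.5, 169.9]))
mm/px 2.7004148823606466
brass 34 238 243 173 181 240.73529411764707 176.3235294117647
```

View pics/s4.png

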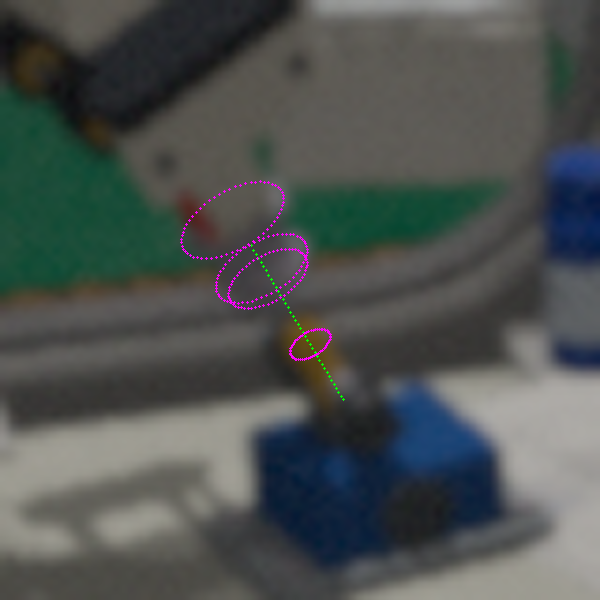

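The overlay agrees with the nipple and the coupler to about 1 mm, inside the 3.5 mm clearance. I advance along the axis.

Call:
jog_arm:
  rows:
    - [[0.45, 0, -0.9], [0, 0, 0], 0]
    - [[0.9, 0, -1.8], [0, 0, 0], 0]
    - [[1.1, 0, -2.25], [0, 0, 0], 0]
    - [[1.25, 0, -2.6], [0, 0, 0], 0]
    - [[1.45, 0, -3.0], [0, 0, 0], 0]
    - [[1.45, 0, -3.0], [0, 0, 0], 0]
    - [[1.45, 0, -3.0], [0, 0, 0], 0]

```text
clock: 10.55
position: [0.5139, 0.0539, 0.1139]
ee_rot: [-0.011, 2.702, -0.002]
force: [0.0, 0.6, -2.3]
width: 0.28
gripper_force: 49.9
```

```bash
python3 st.py
```

```text
10.55 [0.51394528 0.05389748 0.11386204] 
 [[-0.905 -0.007  0.426]
 [-0.008  1.     0.   ]
 [-0.426 -0.003 -0.905]]
mouth rel tip: axial -10.7 lateral x',y mm -0.9 -0.1
turn err deg [-0.01 -0.   -0.  ] yaw y [-0.007  1.    -0.003]
```

Call:
jog_arm:
  rows:
    - [[0.2, 0, -0.35], [0, 0, 0], 0]
    - [[0.39, 0, -0.69], [0, 0, 0], 0]
    - [[0.39, 0, -0.69], [0, 0, 0], 0]
    - [[0.39, 0, -0.69], [0, 0, 0], 0]

```text
clock: 11.05
position: [0.5177, 0.0537, 0.1069]
ee_rot: [-0.011, 2.702, -0.002]
force: [0.0, -1.0, -0.8]
width: 0.284
gripper_force: 49.9
```

Call:
jog_arm:
  rows:
    - [[0.04, 0, -0.09], [0, 0, 0], 0]
    - [[0.09, 0, -0.18], [0, 0, 0], 0]
    - [[0.09, 0, -0.18], [0, 0, 0], 0]

```text
clock: 11.42
position: [0.5186, 0.0538, 0.1053]
ee_rot: [-0.011, 2.701, -0.002]
force: [-5.5, -2.2, 5.1]
width: 0.278
gripper_force: 49.9
```

```bash
python3 st.py
```

```text
11.425 [0.51857386 0.05384544 0.10529869] 
 [[-0.905 -0.007  0.426]
 [-0.008  1.     0.   ]
 [-0.426 -0.003 -0.905]]
mouth rel tip: axial -20.5 lateral x',y mm -0.3 -0.2
turn err deg [-0.    0.01 -0.  ] yaw y [-0.007  1.    -0.003]
```

Call:
jog_arm:
  rows:
    - [[0.05, -0.03, -0.2], [0, 0, 0], 0]
    - [[0.1, -0.05, -0.3], [0, 0, 0], 0]
    - [[0.1, -0.05, -0.3], [0, 0, 0], 0]

```text
clock: 11.8
position: [0.5199, 0.0537, 0.1024]
ee_rot: [-0.012, 2.701, -0.002]
force: [-3.7, 0.8, 3.3]
width: 0.284
gripper_force: 49.9
```

```bash
cat >> st.py <<'E'
F=s["force"]+[0,0,1.7];print("F axial",F@ax,"x'",F@np.array([ax[2],0,-ax[0]]),"y",F[1],"torque",s["ft_torque"])
E
python3 st.py
```

```text
11.8 [0.51989859 0.05373669 0.10243596] 
 [[-0.904 -0.008  0.427]
 [-0.008  1.     0.001]
 [-0.427 -0.003 -0.904]]
mouth rel tip: axial -23.6 lateral x',y mm -0.3 -0.2
turn err deg [-0.04  0.04 -0.02] yaw y [-0.008  1.    -0.003]
F axial 6.059110474231735 x' -1.1883427771641213 y 0.843120868901744 torque [-1.23188225e-02  7.87160884e-01 -4.86341104e-04]
```

Call:
jog_arm:
  rows:
    - [[0.06, 0, -0.14], [0, 0, 0], 0]
    - [[0.13, 0, -0.27], [0, 0, 0], 0]
    - [[0.13, 0, -0.27], [0, 0, 0], 0]

```text
clock: 12.18
position: [0.5213, 0.0537, 0.0994]
ee_rot: [-0.012, 2.701, -0.002]
force: [1.0, 0.5, -4.6]
width: 0.279
gripper_force: 49.9
```

```bash
python3 st.py
```

```text
12.175 [0.52128407 0.05369469 0.09941419] 
 [[-0.905 -0.008  0.426]
 [-0.008  1.     0.001]
 [-0.426 -0.003 -0.905]]
mouth rel tip: axial -26.9 lateral x',y mm -0.4 -0.3
turn err deg [-0.03  0.01 -0.01] yaw y [-0.008  1.    -0.003]
F axial -3.048298392045604 x' -0.34058044427647877 y 0.5140775277292882 torque [0.07539153 0.55319169 0.05498847]
```

Call:
jog_arm:
  rows:
    - [[0.06, 0, -0.14], [0, 0, 0], 0]
    - [[0.13, 0, -0.27], [0, 0, 0], 0]
    - [[0.13, 0, -0.27], [0, 0, 0], 0]

```text
clock: 12.55
position: [0.5225, 0.0537, 0.0969]
ee_rot: [-0.012, 2.701, -0.002]
force: [-3.6, -0.3, 4.7]
width: 0.281
gripper_force: 49.9
```

```bash
python3 st.py
```

```text
12.55 [0.52248359 0.05366827 0.09689736] 
 [[-0.905 -0.008  0.426]
 [-0.008  1.     0.001]
 [-0.426 -0.003 -0.905]]
mouth rel tip: axial -29.7 lateral x',y mm -0.4 -0.3
turn err deg [-0.03  0.02 -0.01] yaw y [-0.008  1.    -0.003]
F axial 7.2882519218915975 x' -0.5367046856105332 y -0.33991306689002476 torque [0.0029594  0.81497683 0.06253539]
```

The catches have snapped in (the force fell to about zero) and the spring is felt again. I press on to about 13 mm.

Call:
jog_arm:
  rows:
    - [[0.06, 0, -0.14], [0, 0, 0], 0]
    - [[0.15, 0, -0.31], [0, 0, 0], 0]
    - [[0.15, 0, -0.31], [0, 0, 0], 0]
    - [[0.15, 0, -0.31], [0, 0, 0], 0]

```text
clock: 13.05
position: [0.5239, 0.0537, 0.0939]
ee_rot: [-0.012, 2.701, -0.002]
force: [-5.4, -0.5, 7.8]
width: 0.282
gripper_force: 49.9
```

```bash
python3 st.py
```

```text
13.05 [0.52389627 0.05371295 0.09390752] 
 [[-0.905 -0.008  0.426]
 [-0.008  1.     0.001]
 [-0.426 -0.003 -0.905]]
mouth rel tip: axial -33.0 lateral x',y mm -0.4 -0.3
turn err deg [-0.03  0.03 -0.01] yaw y [-0.008  1.    -0.003]
F axial 10.909764733930961 x' -0.8498669582240178 y -0.5477926549674369 torque [ 0.06504839  0.82281991 -0.01868549]
```

Call:
jog_arm:
  rows:
    - [[0.05, 0, -0.11], [0, 0, 0], 0]
    - [[0.05, 0, -0.11], [0, 0, 0], 0]
    - [[0.05, 0, -0.11], [0, 0, 0], 0]
    - [[0.05, 0, -0.11], [0, 0, 0], 0]

```text
clock: 13.55
position: [0.5244, 0.0537, 0.0929]
ee_rot: [-0.011, 2.701, -0.002]
force: [-5.3, 0.7, 8.2]
width: 0.28
gripper_force: 49.9
```

```bash
for i in 1 2 3; do python3 st.py | tail -4; python3 -c "from cell import arm; arm.get_image('top')"; done; python3 -c "
from h import *
d=cam('scene');save(d,'s5.png',7.5,(200,130,280,210))"
```

```text
[-0.426 -0.003 -0.905]]
mouth rel tip: axial -34.2 lateral x',y mm -0.3 -0.3
turn err deg [-0.03  0.03 -0.01] yaw y [-0.008  1.    -0.003]
F axial 11.199681722839232 x' -0.5371577432865821 y 0.6501325545171274 torque [-0.04985548  0.90969018 -0.01928601]
 [-0.426 -0.003 -0.905]]
mouth rel tip: axial -34.2 lateral x',y mm -0.4 -0.3
turn err deg [-0.03  0.03 -0.01] yaw y [-0.008  1.    -0.003]
F axial 11.604379717195705 x' -1.8638567464457318 y -0.17123466072526303 torque [-0.01319655  0.91511057 -0.03906249]
 [-0.426 -0.003 -0.905]]
mouth rel tip: axial -34.2 lateral x',y mm -0.4 -0.3
turn err deg [-0.03  0.03 -0.01] yaw y [-0.008  1.    -0.003]
F axial 11.17153898587552 x' -0.6350145521631543 y -0.5791453631400569 torque [-0.06134354  0.88556831 -0.0089625 ]
```

View pics/s5.png

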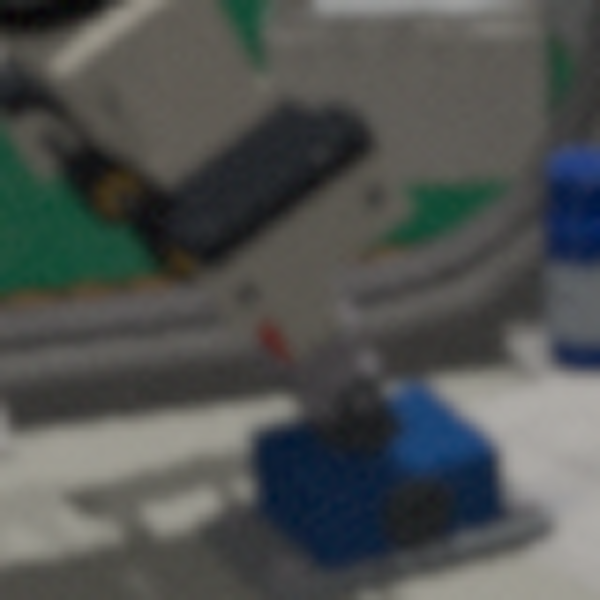

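The coupler covers the nipple, with the sleeve at (340,385) seated down to the boss. It is pressed about 13 mm with 11.3 N, still in line.

```bash
python3 -c "from cell import arm; print(arm.sign_off())"
```

```text
the job is handed in; nothing more can be done
None
```

The middle-sized coupler is on the nipple, past both catches by the drop in push force, pressed about 13 mm in with 11 N and still gripped; I handed the job in at about 14 s, and no verdict was given.

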